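# Lock the router spindle and seat its knurled collar over the hidden pin

## Robot

A 6-joint arm with a two-finger parallel gripper is mounted at the origin on the work surface. World frame = base frame: x ahead of the robot, y to its left, z up, the work surface at z = 0. Lengths are in m, angles in rad, forces in N, time in s.
With the tool pointing down it reaches from about 0.275 to 1 m from the base axis. Payload 8.4 kg.
Tool frame: the origin (TCP) lies midway between the tips of the shut fingers; the grasp point (between the pads) lies 19 mm behind it; z points along the fingers, y is the direction in which the jaws open and shut (so a half turn about z gives the same grasp; the last joint's range is limited). The gripper opens to 85 mm and grips with 20 to 120 N. Pads are 22 mm wide; open, the fingers measure 114 mm over their backs; the gripper's body (76 mm by 85 mm) begins 54 mm behind the grasp point. The pads swing forward as they close: fully open they stand 13 mm farther back than shut.
Start: joints at [1.188, 0.353, 1.633, -0, 1.155, -0.002], TCP at [0.232, 0.58, 0.203] pointing down, gripper open.
Joint ranges: [-2.63, 2.63], [-0.92, 2.1], [0.06, 2.66], [-1.3, 4.44], [0, 2.69], [-3.02, 3.02]. Speed limits (rad/s): [2.22, 2.22, 2.79, 3.14, 3.14, 3.14].

## Interface

Orientations are given as a unit quaternion [x, y, z, w].
In Python, from station import state, capture, hand_in, find_in, silhouettes, pinpoint gives the robot as it stands. The module is installed in compiled form; this text tells all that it offers.
- The arm moves only by the tool jog_arm, never from a script. Its argument "plan" is a list of rows, each an object of numbers: "tx", "ty", "tz": the shift along the tool's x, y, z in cm; "twist": the turn about the tool's z in rad. In form: [{"tx": .., "ty": .., "tz": .., "twist": ..}, ...]. A call has 1 to 20 rows; each row is the pose to reach, as a shift and turn from the pose measured when the call began, along the tool's axes at that moment; what a row does not reach only later rows make up. A row lasts 1/12 s, in which the tool goes at most 41.7 mm and 7.16 degrees, less where a joint would pass 70% of its speed; a pose out of reach is approached as far as the arm can. A call with a gripper value outside its range is refused whole. "jaw" is the finger opening in cm, from 0 to 8.54, set as the call begins (left out, the last holds). The fingers move at their own pace and stop on an object; "grip_force" is the grip in N (left out, the last holds). Time passes only in rows, so rows that repeat a pose let the fingers close. It gives the time, the measured TCP pose, the force and the opening at its end, in the units of the state.
- state(): the state, without advancing time (a new reading comes with each control period).
- capture(name): name is "side" or "top" or "wrist"; returns a dict with "frame" (420x560x3 uint8, red, green, blue), "vertical_fov" (degrees; the focal length in pixels is half the picture's height over the tangent of half this angle, whatever the lens; pixels are square), "cx", "cy" (the principal point, pixels), "rvec" (rotation vector, rad) and "tvec" (3), from world to camera coordinates, as OpenCV has them. Camera axes: x right, y down, z forward; pixel columns grow to the right and rows downward; lengths in m; the calibration is good to about 2 mm. The wrist camera is an equidistant fisheye: a pixel r from the principal point sees the ray r / f radians off the axis. A picture is of the moment at which its call begins. There is no depth.
- hand_in(): hands the job in, once; it reports no verdict.
Trained networks look in a picture, given as the dict that the camera call returned (one of the last four; its "shot" number tells which), for a name from the list of things; names that differ only in an ending like _2 or _b are one class to them, and where a whole thing is asked for, a point or a joint stands for the part that bears it (a point fixed in the world has none). Each returns a list of dicts, best first, with "conf" (0 to 1); they miss things now and then, are a little off and sometimes report something else, mostly with a low value. They report only what shows in the picture. A call takes as long as a camera call.
- find_in(name, picture): "position" ([column, row] in pixels, amid what is visible of it).
- silhouettes(name, picture): "pixels" (420x560 bool, what is visible of it) and "position" ([column, row] in pixels, amid what is visible of it).
- pinpoint(name, picture): "position" ([column, row] in pixels: a listed point, or the origin of a listed thing).
The state is a dict: "time": time; "joints": joint angles; "dq": joint speeds; "effort": joint torques, N m; "eef_pos": TCP position; "eef_rot": TCP orientation; "force": force on the tool from outside, world axes, zero at the start; "wrist_torque": the same for the moment, N m; "opening": opening from 0.0 (shut) to 1.0 (fully open).
Only numpy, scipy, OpenCV 4.12 (cv2) and the standard library are available. Lean on these libraries where they do the work, as an engineer would, in place of code of your own. Each camera call takes 0.05 s, during which the arm holds its last target.

## Task

The router spindle stands nose-up in its service stand: first slide the orange lock grip all the way toward the spindle to its end stop, and leave it there. Only then take the knurled collar on the spindle nose, turn it until its hidden keyway drops over the pin (the pin is less than a quarter turn away, anticlockwise seen from above), and push it fully home against the spring. Finish while still holding the collar pushed home, and leave the wrench, the red box and the card reader undisturbed.

Things in the scene. Friction and masses are not known exactly. Their poses are not given: they have to be found in the camera images.
- stand: Fixed stand: aluminium plate 170 (x) by 280 (y) by 12 mm, turned up to 29 degrees; origin under its centre, z up. The upright steel spindle motor (64 mm diameter, top face 78 mm above the table) stands at +65 mm along its y axis in a black clamp block (100 by 94 mm, 48 mm high); the lock slide lies on its -y half.
- seat (a point): Point on the spindle's axis, 92 mm above the table: the centre of the collar's underside when fully home. Stand's axes. The fixed nose does not turn; its post (26 mm diameter, top 136 mm above the table) passes up through the collar, 1 mm play all round. A hidden pin 5 mm wide stands on the nose, 20 to 75 degrees anticlockwise (from above) from where the keyway is at the start.
- collar: Loose knurled steel collar, 52 mm diameter, 30 mm high, about 0.15 kg; origin under its centre, z up, hidden 9 mm keyway on its +x side. Starts 10 mm above home on a spring ring (3 N up, 9 N at home; springs up if let go), 24 mm free below. Off the pin by more than about 7 degrees it goes down only 2 mm to a hard stop; over the pin 10 mm.
- lock (a joint): Travel of the lock grip in m: starts between 0 and 0.015, end stop (locked) at 0.05. It slides along the stand's +y axis, toward the spindle, with about 2.5 N of friction, and stays where it is left.
- lock_top (a point): Centre of the top face of the orange lock grip (28 mm along the stand's x, 20 mm along its y, 40 mm high; top 66.5 mm above the table). It stands on a steel track 40 mm wide whose top is 26 mm above the table. Same axes as the stand.
- wrench: Loose steel wrench 150 mm long lying on the table on the stand's -x side; bystander. Origin at its middle underside.
- bit_box: Loose red box of bits, 60 by 90 by 28 mm, on the stand's +x side; bystander. Origin at the centre of its underside.
- reader: Loose grey card reader, 30 by 85 by 14 mm, on the stand's +x side; bystander. Origin at the centre of its underside.

How it is judged:
By the outcome, as a careful person would: the job done as asked, in the order asked, and still so for the second after the job is handed in, while the arm keeps its last pose, push and grip.
It also fails if it takes over 64 s, if anything falls off the work surface, if the arm or the gripper's body presses on something with over 40 N, if the wrist force passes 120 N, or if a joint passes its speed limit or range.

## Working session

There is one attempt and no reset: what is moved stays moved. The work goes in short steps, Python scripts to look and compute and a tool call to move; the robot and the scene stay as the last step left them, time stands still between calls to the robot, and variables do not carry over. Pictures are saved under pics/ and viewed, and the job is handed in when it is done.

Besides the shell and the picture viewer there is one more tool, called after "Request:" by a JSON object that holds its "name" and its "arguments". jog_arm: Moves the arm, as the interface text tells. Its arguments: {"type":"object","properties":{"plan":{"type":"array","items":{"type":"object","properties":{"tx":{"type":"number"},"ty":{"type":"number"},"tz":{"type":"number"},"twist":{"type":"number"}}}},"jaw":{"type":"number"},"grip_force":{"type":"number"}},"required":["plan"]}

```bash
mkdir -p pics; cat > h.py <<'E'
import numpy as np, cv2
from station import state, capture, hand_in, find_in, silhouettes, pinpoint
from scipy.spatial.transform import Rotation as R
def K(c):
    f=c['frame'].shape[0]/2/np.tan(np.radians(c['vertical_fov'])/2); return f
def ray(c,p,fish=False):
    f=K(c); d=np.array([p[0]-c['cx'],p[1]-c['cy']])
    if fish:
        r=np.hypot(*d); th=r/f; v=np.array([*(d/r*np.sin(th)),np.cos(th)])
    else: v=np.array([*(d/f),1.])
    Rm=cv2.Rodrigues(np.array(c['rvec'],float))[0]; t=np.array(c['tvec'],float).ravel()
    return -Rm.T@t, Rm.T@v
def onz(c,p,z,fish=False):
    o,v=ray(c,p,fish); return o+v*(z-o[2])/v[2]
def proj(c,X,fish=False):
    Rm=cv2.Rodrigues(np.array(c['rvec'],float))[0]; t=np.array(c['tvec'],float).ravel()
    x=Rm@np.array(X,float)+t; f=K(c)
    if fish:
        r=np.hypot(x[0],x[1]); th=np.arctan2(r,x[2]); return np.array([c['cx'],c['cy']])+f*th*x[:2]/r
    return np.array([c['cx'],c['cy']])+f*x[:2]/x[2]
def save(c,n,s=1): cv2.imwrite('pics/'+n+'.png',cv2.resize(c['frame'][:,:,::-1],None,fx=1.4,fy=1.4))
E
python3 - <<'E'
from h import *
s=state(); print(s)
np.set_printoptions(precision=4,suppress=True)
Z={'stand':0,'seat':.092,'collar':.102,'lock_top':.0665,'wrench':0,'bit_box':0,'reader':0}
for n in ['top','side','wrist']:
    c=capture(n); save(c,n+'0'); fish=n=='wrist'
    o,_=ray(c,(100,100),fish); print(n,'cam',o)
    for k in Z:
        for r in pinpoint(k,c)[:2]:
            print(k,np.round(r['position'],1),round(r['conf'],2),onz(c,r['position'],Z[k],fish))
E
```

```text
{'time': 0.0, 'joints': array([ 1.18762249e+00,  3.53676121e-01,  1.63412742e+00, -1.31612878e-05,
        1.15516566e+00, -2.41909881e-03]), 'dq': array([-1.87716525e-03,  2.95123427e-05, -1.19077674e-03, -5.76825952e-04,
       -7.48574219e-04, -5.98825076e-04]), 'effort': array([-1.48863724e-03, -6.05270863e+01, -3.42050850e+01, -1.02168381e-04,
        9.53114679e-03, -1.50808586e-05]), 'eef_pos': array([0.23209125, 0.57976961, 0.2024471 ]), 'eef_rot': array([ 1.89226802e-01,  9.81933167e-01, -6.76671750e-04, -1.25968578e-04]), 'force': array([-0.52231398,  0.10097569, -0.1636265 ]), 'wrist_torque': array([-0.01564615, -0.02033788, -0.01108509]), 'opening': 1.0010874698436512}
top cam [0.4508 0.0189 0.7138]
stand [325.5 248.7] 0.63 [ 0.5255 -0.059   0.    ]
seat [288.4 250.5] 0.72 [0.5093 0.0102 0.092 ]
collar [293.7 250.9] 0.75 [0.5083 0.002  0.102 ]
lock_top [387.5 238.7] 0.69 [ 0.5418 -0.1546  0.0665]
lock_top [372.  156.1] 0.33 [ 0.6855 -0.1266  0.0665]
wrench [331.1 330.3] 0.64 [ 0.3823 -0.0744  0.    ]
bit_box [290.9 248.1] 0.75 [0.5227 0.0046 0.    ]
bit_box [373.8 158.8] 0.16 [ 0.7043 -0.1451  0.    ]
reader [371.5 157.3] 0.6 [ 0.7071 -0.1406  0.    ]
side cam [ 0.3615 -0.4609  0.4441]
stand [260.8 299.3] 0.68 [ 0.5243 -0.0639  0.    ]
seat [232.8 234.6] 0.91 [ 0.5065 -0.0037  0.092 ]
collar [231.9 225.9] 0.82 [0.509  0.0052 0.102 ]
lock_top [303.2 308. ] 0.91 [ 0.5432 -0.1617  0.0665]
wrench [175.6 339.3] 0.73 [ 0.3863 -0.0805 -0.    ]
bit_box [312.5 232.5] 0.82 [0.6868 0.0533 0.    ]
bit_box [232.7 232. ] 0.26 [ 0.5472  0.1239 -0.    ]
wrist cam [0.1642 0.6076 0.374 ]
wrench [ 27.6 363.8] 0.54 [ 0.3899 -0.0806  0.    ]
```

View pics/top0.png

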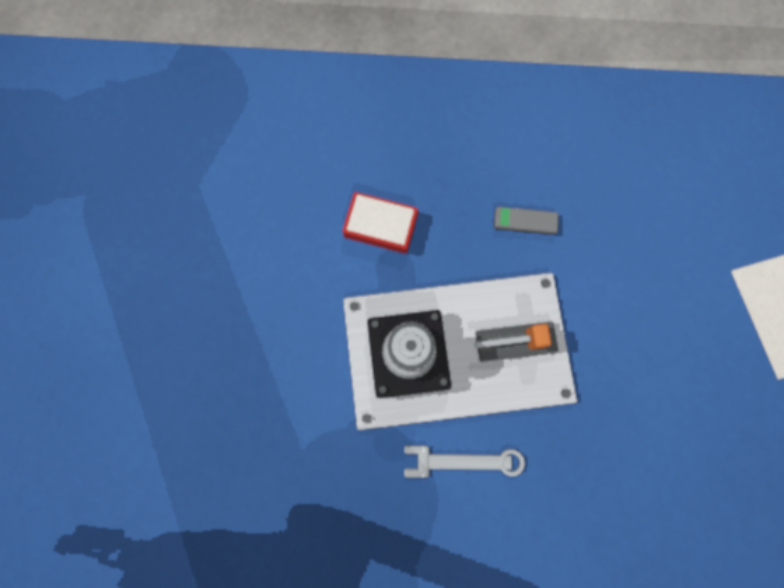

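View pics/side0.png

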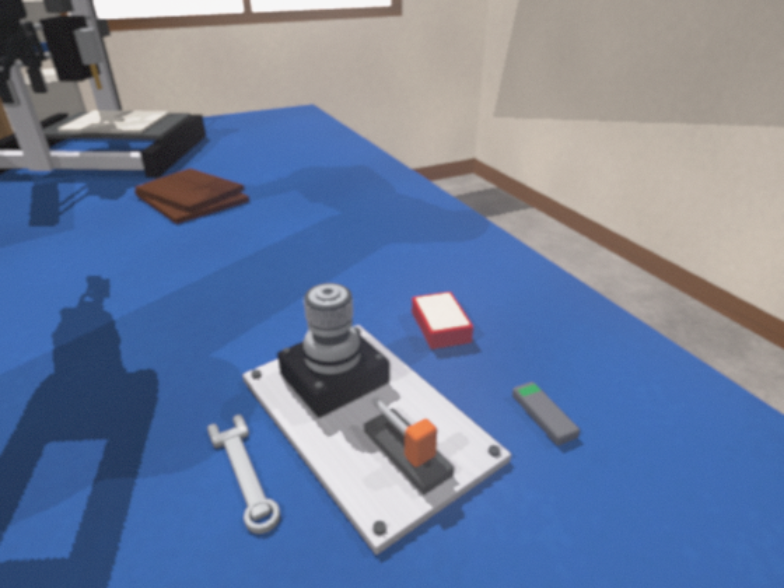

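The top view shows the plate with corners at (246,213), (395,195), (412,288) and (255,306) in frame pixels. The spindle is at about (293,247) and the orange grip at about (386,240). I'll refine the poses next.

```bash
python3 - <<'E'
from h import *
np.set_printoptions(precision=4,suppress=True)
for n in ['top','side']:
    c=capture(n)
    for k,z in [('stand',.012),('lock_top',.0665),('collar',.132)]:
        for r in silhouettes(k,c)[:1]:
            m=r['pixels'].astype(np.uint8); ys,xs=np.nonzero(m)
            print(n,k,r['conf'],m.sum(),r['position'],[xs.min(),xs.max(),ys.min(),ys.max()])
            cs,_=cv2.findContours(m,cv2.RETR_EXTERNAL,cv2.CHAIN_APPROX_NONE)
            q=max(cs,key=cv2.contourArea)
            if k!='collar':
                P=np.array([onz(c,p[0],z)[:2] for p in q],np.float32)
                rect=cv2.minAreaRect(P*1000); print(rect)
    if n=='top':
        pts=[(345,298),(553,273),(577,403),(357,429)]
    else: pts=[(243,377),(360,329),(511,455),(377,545)]
    Q=np.array([onz(c,np.array(p)/1.4,.012)[:2] for p in pts]); print(Q,Q.mean(0), cv2.minAreaRect((Q*1000).astype(np.float32)))
    cv2.imwrite(f'pics/{n}_z.png',cv2.resize(c['frame'][200:320,230:430] if n=='top' else c['frame'][180:400,150:380],None,fx=3.4,fy=3.4 if n=='top' else 2.6)[:,:,::-1])
    for p in ([(411,346)] if n=='top' else [(329,293)]): print('post', onz(c,np.array(p)/1.4,.136))
E
```

```text
top stand 0.86 13601 [329.5, 250.8] [np.int64(245), np.int64(410), np.int64(195), np.int64(306)]
((523.4432983398438, -59.0086669921875), (169.87646484375, 280.2168884277344), 10.642095565795898)
top lock_top 0.6 458 [377.6, 243.6] [np.int64(340), np.int64(393), np.int64(231), np.int64(249)]
((528.3375244140625, -121.21673583984375), (28.430843353271484, 89.44634246826172), 19.259061813354492)
top collar 0.96 666 [287.6, 254.1] [np.int64(277), np.int64(309), np.int64(231), np.int64(265)]
[[ 0.5812  0.0903]
 [ 0.6319 -0.1825]
 [ 0.4646 -0.2133]
 [ 0.4152  0.062 ]] [ 0.5232 -0.0609] ((523.6467895507812, -60.62841796875), (170.1368865966797, 279.6679382324219), 10.172026634216309)
post [0.5106 0.0034 0.136 ]
side stand 0.81 15935 [265.3, 309.9] [np.int64(174), np.int64(363), np.int64(233), np.int64(394)]
((519.85498046875, -49.32598876953125), (173.39891052246094, 316.5295715332031), 10.885955810546875)
side lock_top 0.86 784 [300.1, 312.8] [np.int64(265), np.int64(311), np.int64(284), np.int64(332)]
((534.0245361328125, -146.451171875), (92.47160339355469, 39.77041244506836), 89.50313568115234)
side collar 0.94 757 [233.0, 220.9] [np.int64(217), np.int64(251), np.int64(204), np.int64(234)]
[[ 0.4162  0.0523]
 [ 0.5802  0.0787]
 [ 0.6326 -0.185 ]
 [ 0.4697 -0.2133]] [ 0.5247 -0.0668] ((524.4034423828125, -66.35911560058594), (166.02230834960938, 274.9654541015625), 11.229201316833496)
post [ 0.5134 -0.0029  0.136 ]
```

View pics/top_z.png

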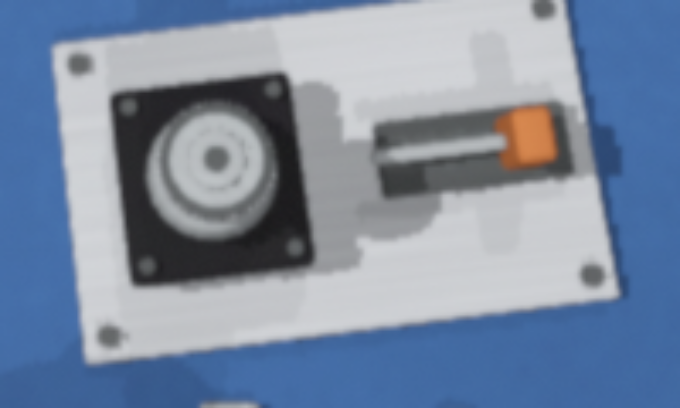

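Request:
{"name": "jog_arm", "arguments": {"plan": [{"tx": -56.2, "ty": -56.9, "twist": 1.007}, {"tx": -56.2, "ty": -56.9, "twist": 1.007}, {"tx": -56.2, "ty": -56.9, "twist": 1.007}, {"tx": -56.2, "ty": -56.9, "twist": 1.007}, {"tx": -56.2, "ty": -56.9, "twist": 1.007}, {"tx": -56.2, "ty": -56.9, "twist": 1.007}, {"tx": -56.2, "ty": -56.9, "twist": 1.007}, {"tx": -56.2, "ty": -56.9, "twist": 1.007}, {"tx": -56.2, "ty": -56.9, "twist": 1.007}, {"tx": -56.2, "ty": -56.9, "twist": 1.007}, {"tx": -56.2, "ty": -56.9, "twist": 1.007}, {"tx": -56.2, "ty": -56.9, "twist": 1.007}, {"tx": -56.2, "ty": -56.9, "twist": 1.007}, {"tx": -56.2, "ty": -56.9, "twist": 1.007}, {"tx": -56.2, "ty": -56.9, "twist": 1.007}, {"tx": -56.2, "ty": -56.9, "twist": 1.007}, {"tx": -56.2, "ty": -56.9, "twist": 1.007}, {"tx": -56.2, "ty": -56.9, "twist": 1.007}, {"tx": -56.2, "ty": -56.9, "twist": 1.007}, {"tx": -56.2, "ty": -56.9, "twist": 1.007}]}}

```text
$.plan[0]: bad value
```

Request:
{"name": "jog_arm", "arguments": {"plan": [{"tx": -28, "ty": -28, "tz": 0, "twist": 0.5}, {"tx": -56.2, "ty": -56.9, "tz": 0, "twist": 1.007}, {"tx": -56.2, "ty": -56.9, "tz": 0, "twist": 1.007}, {"tx": -56.2, "ty": -56.9, "tz": 0, "twist": 1.007}, {"tx": -56.2, "ty": -56.9, "tz": 0, "twist": 1.007}, {"tx": -56.2, "ty": -56.9, "tz": 0, "twist": 1.007}, {"tx": -56.2, "ty": -56.9, "tz": 0, "twist": 1.007}, {"tx": -56.2, "ty": -56.9, "tz": 0, "twist": 1.007}, {"tx": -56.2, "ty": -56.9, "tz": 0, "twist": 1.007}, {"tx": -56.2, "ty": -56.9, "tz": 0, "twist": 1.007}, {"tx": -56.2, "ty": -56.9, "tz": 0, "twist": 1.007}, {"tx": -56.2, "ty": -56.9, "tz": 0, "twist": 1.007}, {"tx": -56.2, "ty": -56.9, "tz": 0, "twist": 1.007}, {"tx": -56.2, "ty": -56.9, "tz": 0, "twist": 1.007}, {"tx": -56.2, "ty": -56.9, "tz": 0, "twist": 1.007}, {"tx": -56.2, "ty": -56.9, "tz": 0, "twist": 1.007}, {"tx": -56.2, "ty": -56.9, "tz": 0, "twist": 1.007}, {"tx": -56.2, "ty": -56.9, "tz": 0, "twist": 1.007}, {"tx": -56.2, "ty": -56.9, "tz": 0, "twist": 1.007}, {"tx": -56.2, "ty": -56.9, "tz": 0, "twist": 1.007}]}}

```text
time: 3.27
eef_pos: [0.5448, -0.1623, 0.2034]
eef_rot: [0.641, 0.768, -0.0, 0.002]
force: [-0.7, 0.0, -0.4]
opening: 0.999
```

```bash
cat >> h.py <<'E'
def delta(target, yaw=None):
    """world target TCP & tool-y yaw -> tx,ty,tz cm, twist"""
    s=state(); M=R.from_quat(s['eef_rot']).as_matrix()
    d=M.T@(np.array(target)-s['eef_pos'])*100
    y=np.arctan2(M[1,1],M[0,1]); tw=0
    if yaw is not None:
        tw=-(yaw-y); tw=(tw+np.pi/2)%np.pi-np.pi/2
    print('t',round(s['time'],2),'pos',s['eef_pos'],'yaw',round(y,4),'zax',M[:,2],'F',s['force'],'T',s['wrist_torque'],'op',round(s['opening'],3),'j',s['joints'])
    print('DELTA',d,'twist',tw)
np.set_printoptions(precision=4,suppress=True)
E
python3 - <<'E'
from h import *
c=capture('wrist'); save(c,'w1')
for k,z in [('lock_top',.0665),('seat',.092),('collar',.102),('stand',0)]:
    for r in pinpoint(k,c)[:1]: print(k,r['position'],r['conf'],onz(c,r['position'],z,True))
print(proj(c,[.5417,-.1585,.0665],True),proj(c,[.511,.0035,.136],True))
delta([.5417,-.158,.036],.1815)
E
```

```text
lock_top [280.0, 178.2] 0.56 [ 0.5404 -0.1526  0.0665]
collar [279.7, 4.3] 0.64 [0.5124 0.0019 0.102 ]
stand [283.5, 89.0] 0.62 [ 0.5277 -0.0635  0.    ]
[280.2972 184.301 ] [277.7159 -11.8549]
t 3.52 pos [ 0.5419 -0.1558  0.203 ] yaw 0.1833 zax [-0.0008  0.0007 -1.    ] F [-1.0336  0.9538  0.0621] T [-0.0144 -0.      0.0041] op 0.999 j [-0.2829  0.2592  1.7656  0.0005  1.1178 -0.4664]
DELTA [-0.2277 -0.0477 16.6996] twist 0.0018280265182775146
```

View pics/w1.png

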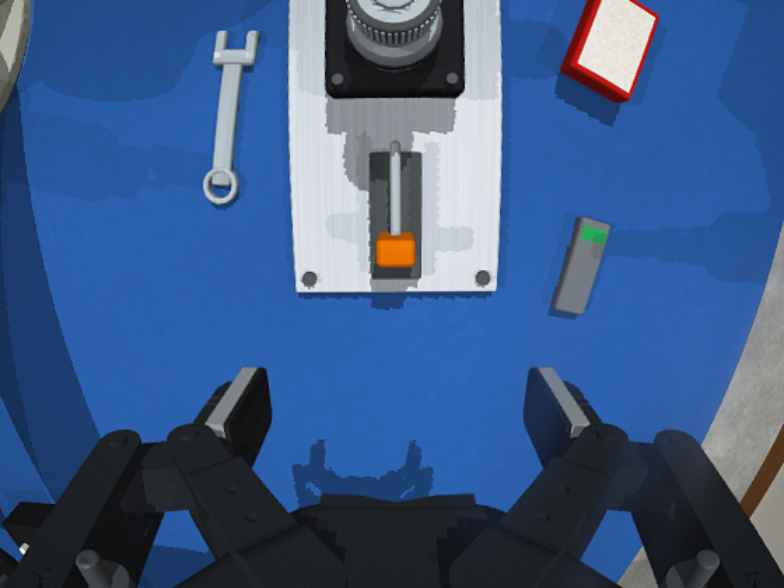

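The wrist view shows the lock grip at (396,247) in picture pixels, centred between the open fingers. The wrench, red box and reader are clear of the plate. I'll descend and grip.

Request:
{"name": "jog_arm", "arguments": {"plan": [{"tx": 0, "ty": 0, "tz": 3, "twist": 0}, {"tx": 0, "ty": 0, "tz": 6, "twist": 0}, {"tx": 0, "ty": 0, "tz": 9, "twist": 0}, {"tx": 0, "ty": 0, "tz": 12, "twist": 0}, {"tx": 0, "ty": 0, "tz": 14, "twist": 0}, {"tx": 0, "ty": 0, "tz": 15.5, "twist": 0}, {"tx": 0, "ty": 0, "tz": 16.5, "twist": 0}, {"tx": 0, "ty": 0, "tz": 17, "twist": 0}, {"tx": 0, "ty": 0, "tz": 17, "twist": 0}, {"tx": 0, "ty": 0, "tz": 17, "twist": 0}, {"tx": 0, "ty": 0, "tz": 17, "twist": 0}]}}

```text
time: 4.43
eef_pos: [0.5426, -0.1557, 0.0341]
eef_rot: [0.639, 0.769, 0.0, 0.0]
force: [-0.4, -0.2, 0.3]
opening: 1.0
```

Request:
{"name": "jog_arm", "arguments": {"plan": [{"tx": 0, "ty": 0, "tz": 0, "twist": 0}, {"tx": 0, "ty": 0, "tz": 0, "twist": 0}, {"tx": 0, "ty": 0, "tz": 0, "twist": 0}, {"tx": 0, "ty": 0, "tz": 0, "twist": 0}, {"tx": 0, "ty": 0, "tz": 0, "twist": 0}, {"tx": 0, "ty": 0, "tz": 0, "twist": 0}, {"tx": 0, "ty": 0, "tz": 0, "twist": 0}, {"tx": 0, "ty": 0, "tz": 0, "twist": 0}], "jaw": 1.5, "grip_force": 25}}

```text
time: 5.1
eef_pos: [0.5427, -0.1558, 0.0344]
eef_rot: [0.639, 0.769, 0.0, 0.0]
force: [-1.1, 0.3, 5.1]
opening: 0.314
```

```bash
python3 - <<'E'
from h import *
delta([.5417,-.158,.036],.1815)
c=capture('wrist'); save(c,'w2')
E
```

```text
t 5.1 pos [ 0.5427 -0.1558  0.0344] yaw 0.1837 zax [ 0.0012 -0.     -1.    ] F [-1.0855  0.2729  5.0983] T [0.0538 0.2378 0.0041] op 0.314 j [-0.2824  0.4752  1.8909  0.0005  0.7743 -0.4665]
DELTA [-0.1982 -0.141  -0.1579] twist 0.0021892879838032453
```

View pics/w2.png

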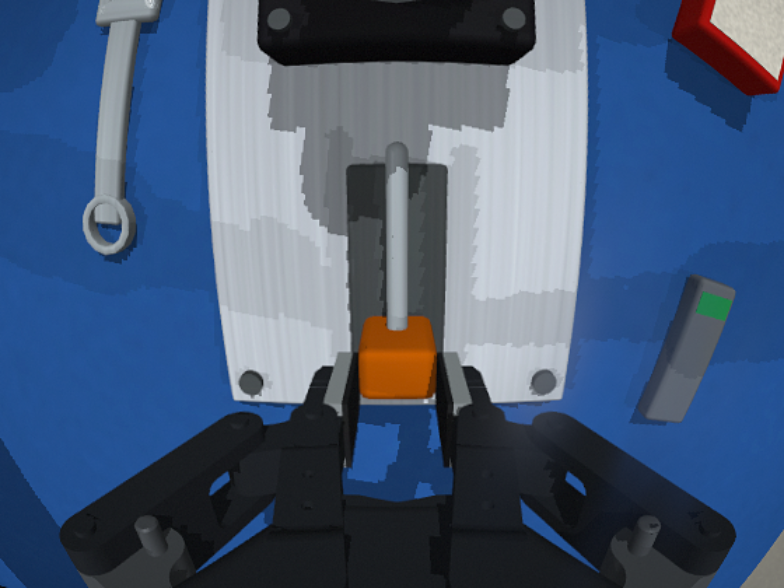

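The jaws hold the grip (opening 0.31, about 27 mm) and nothing else is touched. Next I'll slide it toward the spindle.

Request:
{"name": "jog_arm", "arguments": {"plan": [{"tx": 0.5, "ty": 0, "tz": 0, "twist": 0}, {"tx": 1, "ty": 0, "tz": 0, "twist": 0}, {"tx": 1.5, "ty": 0, "tz": 0, "twist": 0}, {"tx": 2, "ty": 0, "tz": 0, "twist": 0}, {"tx": 2.5, "ty": 0, "tz": 0, "twist": 0}, {"tx": 3, "ty": 0, "tz": 0, "twist": 0}, {"tx": 3.3, "ty": 0, "tz": 0, "twist": 0}, {"tx": 3.3, "ty": 0, "tz": 0, "twist": 0}, {"tx": 3.3, "ty": 0, "tz": 0, "twist": 0}]}}

```text
time: 5.9
eef_pos: [0.5365, -0.1225, 0.0344]
eef_rot: [0.639, 0.769, 0.001, -0.0]
force: [-1.8, 2.2, 4.4]
opening: 0.314
```

Request:
{"name": "jog_arm", "arguments": {"plan": [{"tx": 0.3, "ty": 0, "tz": 0, "twist": 0}, {"tx": 0.6, "ty": 0, "tz": 0, "twist": 0}, {"tx": 0.8, "ty": 0, "tz": 0, "twist": 0}, {"tx": 0.8, "ty": 0, "tz": 0, "twist": 0}]}}

```text
time: 6.23
eef_pos: [0.5349, -0.1144, 0.0344]
eef_rot: [0.639, 0.769, 0.001, -0.0]
force: [-0.9, -1.4, 4.5]
opening: 0.316
```

Request:
{"name": "jog_arm", "arguments": {"plan": [{"tx": 0.2, "ty": 0, "tz": 0, "twist": 0}, {"tx": 0.4, "ty": 0, "tz": 0, "twist": 0}, {"tx": 0.4, "ty": 0, "tz": 0, "twist": 0}]}}

```text
time: 6.48
eef_pos: [0.5342, -0.1106, 0.0344]
eef_rot: [0.639, 0.769, 0.0, 0.0]
force: [-1.5, -4.8, 3.3]
opening: 0.313
```

Request:
{"name": "jog_arm", "arguments": {"plan": [{"tx": 0.2, "ty": 0, "tz": 0, "twist": 0}, {"tx": 0.4, "ty": 0, "tz": 0, "twist": 0}, {"tx": 0.4, "ty": 0, "tz": 0, "twist": 0}]}}

```text
time: 6.73
eef_pos: [0.5342, -0.1098, 0.0345]
eef_rot: [0.638, 0.77, -0.001, 0.002]
force: [-0.7, -22.4, -1.0]
opening: 0.316
```

```bash
python3 - <<'E'
from h import *
delta([.5417,-.158,.036],.1815)
c=capture('wrist'); save(c,'w3')
E
```

```text
t 6.73 pos [ 0.5342 -0.1098  0.0345] yaw 0.1864 zax [ 0.0025 -0.0046 -1.    ] F [ -0.6885 -22.4242  -0.9932] T [-3.9857  0.1798 -0.0311] op 0.316 j [-0.2027  0.4513  1.9348 -0.0059  0.7521 -0.3847]
DELTA [-4.8791 -0.1573 -0.1261] twist 0.004876573718914923
```

View pics/w3.png

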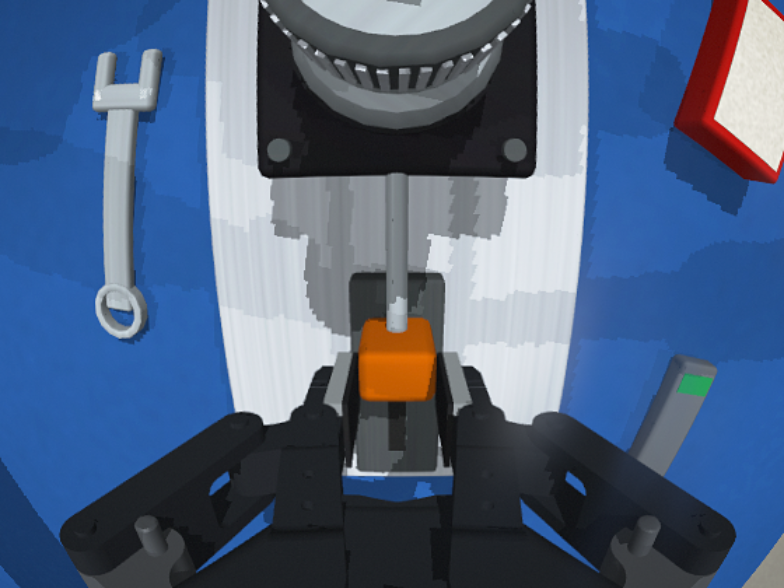

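The force rose to 22 N after 46.7 mm of travel and motion stopped, so the grip is at its end stop. Now I'll release and rise.

Request:
{"name": "jog_arm", "arguments": {"plan": [{"tx": 0, "ty": 0, "tz": 0, "twist": 0}, {"tx": 0, "ty": 0, "tz": 0, "twist": 0}, {"tx": 0, "ty": 0, "tz": 0, "twist": 0}, {"tx": 0, "ty": 0, "tz": 0, "twist": 0}, {"tx": 0, "ty": 0, "tz": 0, "twist": 0}, {"tx": 0, "ty": 0, "tz": 0, "twist": 0}, {"tx": 0, "ty": 0, "tz": -2, "twist": 0}, {"tx": 0, "ty": 0, "tz": -5, "twist": 0}, {"tx": 0, "ty": 0, "tz": -8, "twist": 0}, {"tx": 0, "ty": 0, "tz": -12, "twist": 0}, {"tx": 0, "ty": 0, "tz": -15, "twist": 0}, {"tx": 0, "ty": 0, "tz": -17, "twist": 0}, {"tx": 0, "ty": 0, "tz": -17, "twist": 0}, {"tx": 0, "ty": 0, "tz": -17, "twist": 0}], "jaw": 8.5}}

```text
time: 7.95
eef_pos: [0.5345, -0.109, 0.2056]
eef_rot: [0.638, 0.77, -0.0, 0.003]
force: [1.2, -0.0, -0.9]
opening: 0.998
```

```bash
python3 - <<'E'
from h import *
delta([.511,.0035,.203],.1815)
for n in ['wrist','top','side']:
    c=capture(n); save(c,n+'4'); f=n=='wrist'
    for k,z in [('lock_top',.0665),('seat',.092),('collar',.102),('stand',0)]:
        for r in pinpoint(k,c)[:1]: print(n,k,r['position'],r['conf'],onz(c,r['position'],z,f))
E
```

```text
t 7.95 pos [ 0.5345 -0.109   0.2056] yaw 0.1863 zax [ 0.0051 -0.0047 -1.    ] F [ 1.212  -0.0101 -0.9159] T [0.0037 0.0448 0.015 ] op 0.998 j [-0.2014  0.2238  1.8061 -0.004   1.1057 -0.3859]
DELTA [11.4901 -0.2266  0.1994] twist 0.004763437342384824
wrist lock_top [283.2, 185.3] 0.8 [ 0.5348 -0.1065  0.0665]
wrist collar [283.6, 65.4] 0.86 [0.5146 0.0024 0.102 ]
wrist stand [283.6, 135.1] 0.89 [ 0.5273 -0.0631  0.    ]
top lock_top [358.3, 241.4] 0.72 [ 0.5342 -0.106   0.0665]
top seat [289.6, 250.6] 0.88 [0.5093 0.0083 0.092 ]
top collar [292.6, 247.8] 0.6 [0.513 0.004 0.102]
top stand [325.0, 249.4] 0.73 [ 0.5242 -0.0581  0.    ]
side lock_top [285.1, 287.7] 0.56 [ 0.5389 -0.1183  0.0665]
side seat [232.0, 231.9] 0.68 [0.5078 0.0035 0.092 ]
side collar [235.0, 223.8] 0.58 [0.5153 0.0084 0.102 ]
side stand [262.3, 300.4] 0.9 [ 0.5255 -0.0671  0.    ]
```

View pics/wrist4.png

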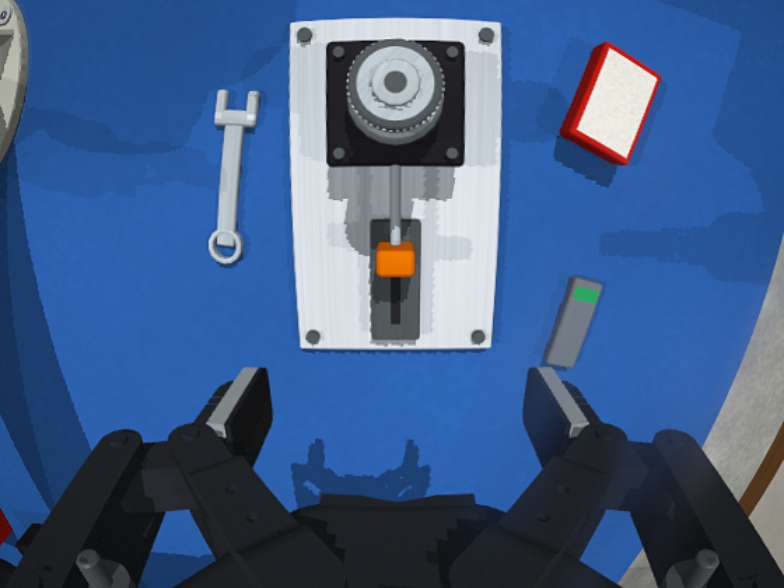

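The grip is at its end stop, with the slot now open behind it. The collar sits at about (396,82). I'll move over the collar at height and check the centring.

Request:
{"name": "jog_arm", "arguments": {"plan": [{"tx": 3, "ty": 0, "tz": 0, "twist": 0}, {"tx": 6, "ty": -0.1, "tz": 0, "twist": 0}, {"tx": 9, "ty": -0.1, "tz": 0, "twist": 0}, {"tx": 11, "ty": -0.1, "tz": 0, "twist": 0}, {"tx": 11.5, "ty": -0.1, "tz": 0, "twist": 0}, {"tx": 11.5, "ty": -0.1, "tz": 0, "twist": 0}, {"tx": 11.5, "ty": -0.1, "tz": 0, "twist": 0}]}}

```text
time: 9.28
eef_pos: [0.5118, 0.0035, 0.2041]
eef_rot: [0.638, 0.77, -0.001, 0.003]
force: [-0.1, -0.3, -0.3]
opening: 0.998
```

```bash
python3 - <<'E'
from h import *
delta([.512,.0035,.097],.1815)
c=capture('wrist'); save(c,'w5')
for k,z in [('seat',.092),('collar',.102)]:
    for r in pinpoint(k,c)[:1]: print(k,r['position'],r['conf'],onz(c,r['position'],z,True))
g=cv2.GaussianBlur(cv2.cvtColor(c['frame'],cv2.COLOR_RGB2GRAY),(3,3),0)
for x,y in [(.512,.0035)]: print(proj(c,[x,y,.136],True),proj(c,[x,y,.132],True))
cr=c['frame'][110:230,200:370]; cv2.imwrite('pics/w5z.png',cv2.resize(cr,None,fx=4.5,fy=4.5,interpolation=cv2.INTER_NEAREST)[:,:,::-1])
E
```

```text
t 9.28 pos [0.5118 0.0035 0.2041] yaw 0.187 zax [ 0.0029 -0.0048 -1.    ] F [-0.0785 -0.3116 -0.2921] T [0.0052 0.0054 0.0046] op 0.998 j [ 0.0073  0.1739  1.8732 -0.0054  1.0915 -0.1772]
DELTA [ 0.058  -0.0041 10.7091] twist 0.005548519653679085
collar [283.4, 200.1] 0.86 [0.5128 0.0015 0.102 ]
[282.925  209.3954] [282.9241 207.8639]
```

View pics/w5z.png

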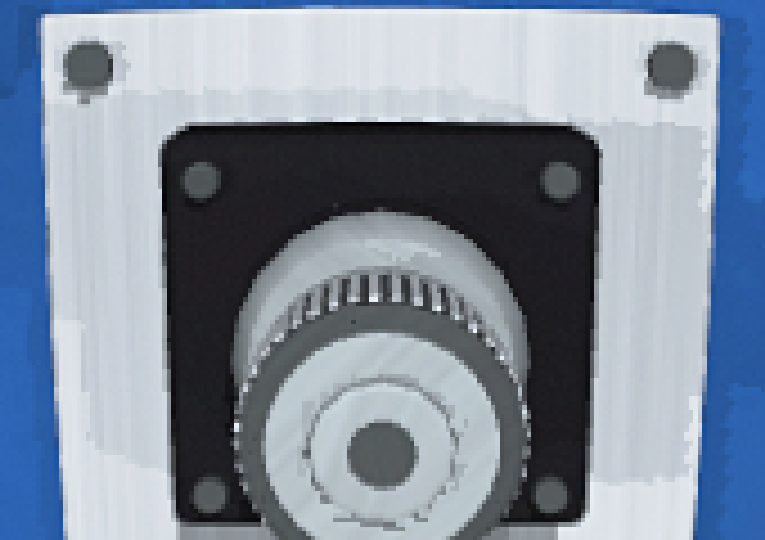

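The post centre is at frame (284.5,210.5), within about 1.5 px of my prediction, so the centring is good to about 1 mm. Descending now.

Request:
{"name": "jog_arm", "arguments": {"plan": [{"tx": 0, "ty": 0.08, "tz": 3, "twist": 0}, {"tx": 0, "ty": 0.08, "tz": 5.5, "twist": 0}, {"tx": 0, "ty": 0.08, "tz": 7.5, "twist": 0}, {"tx": 0, "ty": 0.08, "tz": 9, "twist": 0}, {"tx": 0, "ty": 0.08, "tz": 10.2, "twist": 0}, {"tx": 0, "ty": 0.08, "tz": 10.8, "twist": 0}, {"tx": 0, "ty": 0.08, "tz": 10.8, "twist": 0}, {"tx": 0, "ty": 0.08, "tz": 10.8, "twist": 0}, {"tx": 0, "ty": 0.08, "tz": 10.8, "twist": 0}]}}

```text
time: 10.18
eef_pos: [0.5136, 0.0021, 0.0967]
eef_rot: [0.639, 0.769, -0.001, 0.003]
force: [-0.0, 0.4, 0.1]
opening: 0.998
```

Request:
{"name": "jog_arm", "arguments": {"plan": [{"tx": 0, "ty": 0, "tz": 0, "twist": 0}, {"tx": 0, "ty": 0, "tz": 0, "twist": 0}, {"tx": 0, "ty": 0, "tz": 0, "twist": 0}, {"tx": 0, "ty": 0, "tz": 0, "twist": 0}, {"tx": 0, "ty": 0, "tz": 0, "twist": 0}, {"tx": 0, "ty": 0, "tz": 0, "twist": 0}, {"tx": 0, "ty": 0, "tz": 0, "twist": 0}, {"tx": 0, "ty": 0, "tz": 0, "twist": 0}], "jaw": 4.0, "grip_force": 60}}

```text
time: 10.85
eef_pos: [0.514, 0.0022, 0.0969]
eef_rot: [0.639, 0.769, -0.0, 0.003]
force: [0.6, -0.7, 2.7]
opening: 0.563
```

```bash
python3 - <<'E'
from h import *
delta([.512,.0035,.097],.1815)
c=capture('side'); save(c,'s6')
E
```

```text
t 10.85 pos [0.514  0.0022 0.0969] yaw 0.1848 zax [ 0.0047 -0.0047 -1.    ] F [ 0.6048 -0.6935  2.6524] T [-0.0369 -0.2361  0.0146] op 0.563 j [ 0.0047  0.3142  1.9666 -0.0062  0.8561 -0.176 ]
DELTA [ 0.1691 -0.1728 -0.0099] twist 0.0032662442166782046
```

View pics/s6.png

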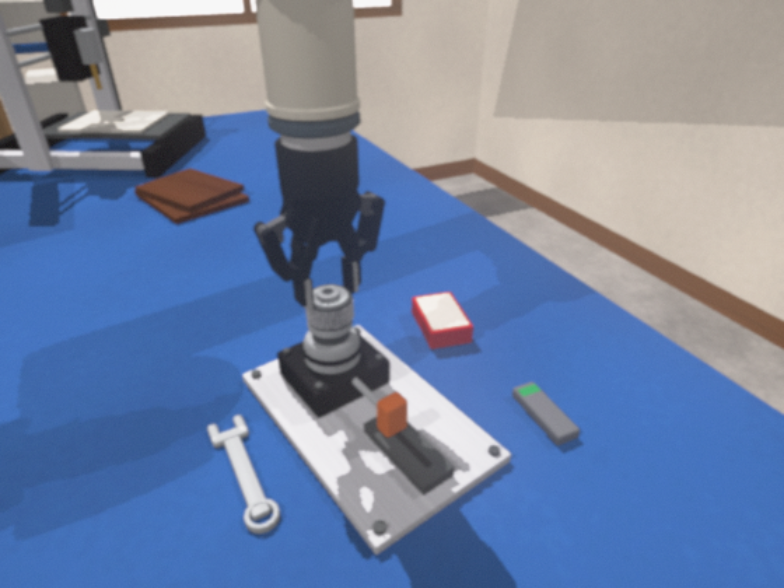

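```bash
python3 - <<'E'
from h import *
c=capture('side'); 
s=state(); p=s['eef_pos']
for X in [p,p+[0,0,.019],[.512,.0035,.136]]: print(proj(c,X))
cr=c['frame'][130:280,160:310]; cv2.imwrite('pics/s7.png',cv2.resize(cr,None,fx=4,fy=4,interpolation=cv2.INTER_CUBIC)[:,:,::-1])
c=capture('wrist'); save(c,'w7'); print(proj(c,[.512,.0035,.136],True),proj(c,p+[0,0,.019],True))
E
```

```text
[235.803  228.7956]
[235.0306 218.6754]
[232.636  207.4289]
[279.058  275.8136] [282.6659 259.7842]
```

View pics/s7.png

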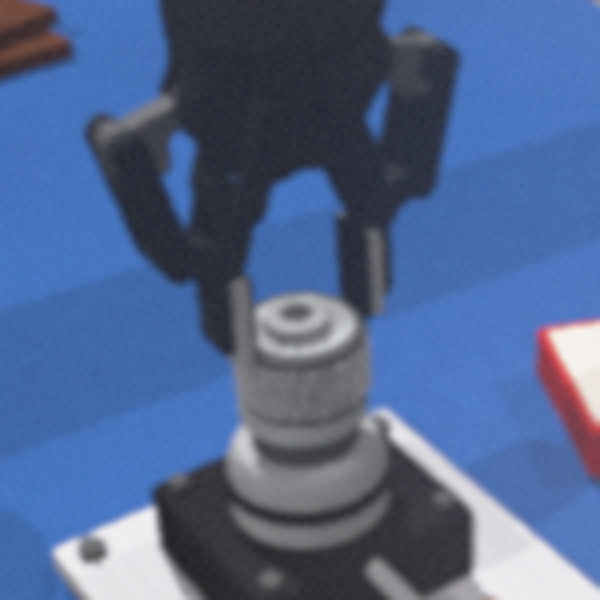

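View pics/w7.png

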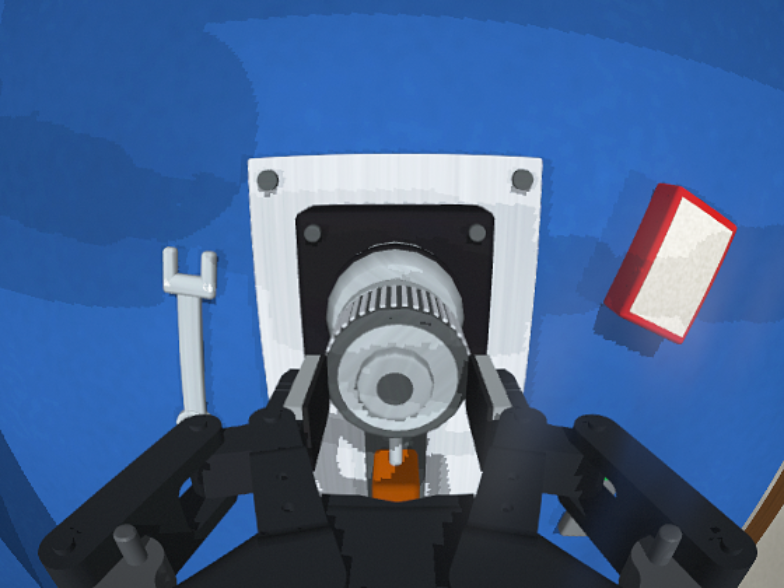

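The collar is held centred between the pads; the wrist view shows the post at (394,389). Next I'll press lightly, then turn anticlockwise, which is negative twist because tool z points down.

Request:
{"name": "jog_arm", "arguments": {"plan": [{"tx": 0, "ty": 0, "tz": 0.1, "twist": 0}, {"tx": 0, "ty": 0, "tz": 0.2, "twist": 0}, {"tx": 0, "ty": 0, "tz": 0.3, "twist": 0}, {"tx": 0, "ty": 0, "tz": 0.3, "twist": 0}, {"tx": 0, "ty": 0, "tz": 0.3, "twist": 0}]}}

```text
time: 11.42
eef_pos: [0.514, 0.0026, 0.0953]
eef_rot: [0.639, 0.769, -0.0, 0.003]
force: [-5.5, 3.0, 22.7]
opening: 0.566
```

```bash
python3 - <<'E'
from h import *
delta([.5135,.0025,.097],.1815)
E
```

```text
t 11.42 pos [0.514  0.0026 0.0953] yaw 0.1845 zax [ 0.0047 -0.004  -1.    ] F [-5.4984  2.9979 22.7038] T [0.3304 1.0313 0.0136] op 0.566 j [ 0.005   0.3166  1.9677 -0.0053  0.8526 -0.176 ]
DELTA [ 0.0016 -0.0515 -0.1665] twist 0.0029772501003666463
```

Request:
{"name": "jog_arm", "arguments": {"plan": [{"tx": 0, "ty": 0, "tz": 0.05, "twist": 0}, {"tx": 0, "ty": 0, "tz": 0.05, "twist": -0.06}, {"tx": 0, "ty": 0, "tz": 0.05, "twist": -0.12}, {"tx": 0, "ty": 0, "tz": 0.05, "twist": -0.18}, {"tx": 0, "ty": 0, "tz": 0.05, "twist": -0.24}, {"tx": 0, "ty": 0, "tz": 0.05, "twist": -0.3}, {"tx": 0, "ty": 0, "tz": 0.05, "twist": -0.3}, {"tx": 0, "ty": 0, "tz": 0.05, "twist": -0.3}]}}

```text
time: 12.08
eef_pos: [0.5137, 0.0024, 0.0957]
eef_rot: [0.517, 0.856, -0.001, 0.003]
force: [-3.1, -1.0, 15.0]
opening: 0.559
```

```bash
python3 - <<'E'
from h import *
delta([.5135,.0025,.097],.1815)
E
```

```text
t 12.08 pos [0.5137 0.0024 0.0957] yaw 0.4851 zax [ 0.0041 -0.0044 -1.    ] F [-3.1396 -1.0403 14.9962] T [-0.3367  0.7727  0.1123] op 0.559 j [ 0.0048  0.3159  1.9677 -0.0058  0.8539 -0.4764]
DELTA [ 0.0213 -0.0126 -0.1311] twist 0.3035580093460253
```

Request:
{"name": "jog_arm", "arguments": {"plan": [{"tx": 0, "ty": 0, "tz": 0.05, "twist": -0.05}, {"tx": 0, "ty": 0, "tz": 0.05, "twist": -0.1}, {"tx": 0, "ty": 0, "tz": 0.05, "twist": -0.15}, {"tx": 0, "ty": 0, "tz": 0.15, "twist": -0.15}, {"tx": 0, "ty": 0, "tz": 0.15, "twist": -0.15}, {"tx": 0, "ty": 0, "tz": 0.1, "twist": -0.15}]}}

```text
time: 12.58
eef_pos: [0.5135, 0.0022, 0.0957]
eef_rot: [0.451, 0.893, -0.001, 0.003]
force: [-2.3, -1.2, 13.4]
opening: 0.565
```

Request:
{"name": "jog_arm", "arguments": {"plan": [{"tx": 0, "ty": 0, "tz": 0.05, "twist": -0.05}, {"tx": 0, "ty": 0, "tz": 0.05, "twist": -0.1}, {"tx": 0, "ty": 0, "tz": 0.05, "twist": -0.15}, {"tx": 0, "ty": 0, "tz": 0.15, "twist": -0.15}, {"tx": 0, "ty": 0, "tz": 0.15, "twist": -0.15}, {"tx": 0, "ty": 0, "tz": 0.1, "twist": -0.15}]}}

```text
time: 13.08
eef_pos: [0.5133, 0.002, 0.0957]
eef_rot: [0.383, 0.924, -0.002, 0.003]
force: [-3.7, -1.9, 14.7]
opening: 0.561
```

Request:
{"name": "jog_arm", "arguments": {"plan": [{"tx": 0, "ty": 0, "tz": 0.05, "twist": -0.05}, {"tx": 0, "ty": 0, "tz": 0.05, "twist": -0.1}, {"tx": 0, "ty": 0, "tz": 0.05, "twist": -0.15}, {"tx": 0, "ty": 0, "tz": 0.15, "twist": -0.15}, {"tx": 0, "ty": 0, "tz": 0.15, "twist": -0.15}, {"tx": 0, "ty": 0, "tz": 0.1, "twist": -0.15}]}}

```text
time: 13.58
eef_pos: [0.5132, 0.0018, 0.0956]
eef_rot: [0.312, 0.95, -0.002, 0.002]
force: [-2.5, -1.7, 12.2]
opening: 0.563
```

```bash
python3 - <<'E'
from h import *
delta([.5135,.0025,.097],.1815)
E
```

```text
t 13.58 pos [0.5132 0.0018 0.0956] yaw 0.9357 zax [ 0.0034 -0.0054 -1.    ] F [-2.4749 -1.7282 12.1631] T [-0.3925  0.5238  0.0132] op 0.563 j [ 0.0046  0.3157  1.9682 -0.0072  0.8542 -0.9264]
DELTA [ 0.0169  0.0701 -0.14  ] twist 0.7542118100733894
```

Request:
{"name": "jog_arm", "arguments": {"plan": [{"tx": 0, "ty": 0, "tz": 0.05, "twist": -0.05}, {"tx": 0, "ty": 0, "tz": 0.05, "twist": -0.1}, {"tx": 0, "ty": 0, "tz": 0.05, "twist": -0.15}, {"tx": 0, "ty": 0, "tz": 0.15, "twist": -0.15}, {"tx": 0, "ty": 0, "tz": 0.15, "twist": -0.15}, {"tx": 0, "ty": 0, "tz": 0.1, "twist": -0.15}]}}

```text
time: 14.08
eef_pos: [0.5137, 0.0019, 0.0946]
eef_rot: [0.24, 0.971, -0.002, 0.003]
force: [3.8, -0.3, -0.5]
opening: 0.557
```

Request:
{"name": "jog_arm", "arguments": {"plan": [{"tx": 0, "ty": 0, "tz": 0.05, "twist": -0.05}, {"tx": 0, "ty": 0, "tz": 0.05, "twist": -0.1}, {"tx": 0, "ty": 0, "tz": 0.05, "twist": -0.15}, {"tx": 0, "ty": 0, "tz": 0.15, "twist": -0.15}, {"tx": 0, "ty": 0, "tz": 0.15, "twist": -0.15}, {"tx": 0, "ty": 0, "tz": 0.1, "twist": -0.15}]}}

```text
time: 14.58
eef_pos: [0.5138, 0.0019, 0.0936]
eef_rot: [0.168, 0.986, -0.002, 0.003]
force: [2.0, 0.6, 3.8]
opening: 0.561
```

The hard stop gave way at about 52° of turn. I'll push down.

```bash
python3 - <<'E'
from h import *
delta([.5135,.0025,.087],.1815)
E
```

```text
t 14.58 pos [0.5138 0.0019 0.0936] yaw 1.2336 zax [ 0.0044 -0.0052 -1.    ] F [2.0091 0.6484 3.8309] T [ 0.2687 -0.3282  0.0024] op 0.561 j [ 0.0046  0.319   1.9693 -0.007   0.849  -1.2244]
DELTA [0.0482 0.0487 0.6573] twist 1.052093626715958
```

Request:
{"name": "jog_arm", "arguments": {"plan": [{"tx": 0, "ty": 0, "tz": 0.1, "twist": 0}, {"tx": 0, "ty": 0, "tz": 0.2, "twist": 0}, {"tx": 0, "ty": 0, "tz": 0.3, "twist": 0}, {"tx": 0, "ty": 0, "tz": 0.4, "twist": 0}, {"tx": 0, "ty": 0, "tz": 0.4, "twist": 0}]}}

```text
time: 15.0
eef_pos: [0.5138, 0.0019, 0.0895]
eef_rot: [0.168, 0.986, -0.002, 0.003]
force: [0.9, 0.7, 6.1]
opening: 0.562
```

```bash
python3 - <<'E'
from h import *
delta([.5135,.0025,.087],.1815)
E
```

```text
t 15.0 pos [0.5138 0.0019 0.0895] yaw 1.2331 zax [ 0.0044 -0.0052 -1.    ] F [0.8566 0.723  6.1256] T [ 0.2087 -0.1879  0.0354] op 0.562 j [ 0.0046  0.3252  1.9719 -0.007   0.84   -1.2238]
DELTA [0.052  0.0447 0.2505] twist 1.0515726776108574
```

Request:
{"name": "jog_arm", "arguments": {"plan": [{"tx": 0, "ty": 0, "tz": 0.1, "twist": 0}, {"tx": 0, "ty": 0, "tz": 0.2, "twist": 0}, {"tx": 0, "ty": 0, "tz": 0.3, "twist": 0}, {"tx": 0, "ty": 0, "tz": 0.4, "twist": 0}, {"tx": 0, "ty": 0, "tz": 0.4, "twist": 0}, {"tx": 0, "ty": 0, "tz": 0.4, "twist": 0}]}}

```text
time: 15.5
eef_pos: [0.514, 0.0019, 0.0883]
eef_rot: [0.168, 0.986, -0.002, 0.003]
force: [-11.1, 0.2, 42.5]
opening: 0.556
```

```bash
python3 - <<'E'
from h import *
delta([.5135,.0025,.087],.1815)
for n in ['wrist','side','top']:
    c=capture(n); save(c,n+'8')
    if n=='side':
        cr=c['frame'][130:340,160:340]; cv2.imwrite('pics/s8z.png',cv2.resize(cr,None,fx=2.8,fy=2.8,interpolation=cv2.INTER_CUBIC)[:,:,::-1])
    if n!='wrist':
        r=pinpoint('lock_top',c)
        if r: print(n,r[0]['conf'],onz(c,r[0]['position'],.0665))
E
```

```text
t 15.5 pos [0.514  0.0019 0.0883] yaw 1.2325 zax [ 0.005  -0.0052 -1.    ] F [-11.1046   0.1572  42.5004] T [0.2286 1.8828 0.0704] op 0.556 j [ 0.0045  0.327   1.9729 -0.007   0.8367 -1.2233]
DELTA [0.0687 0.0404 0.127 ] twist 1.0510289010548157
side 0.57 [ 0.5349 -0.1151  0.0665]
```

View pics/s8z.png

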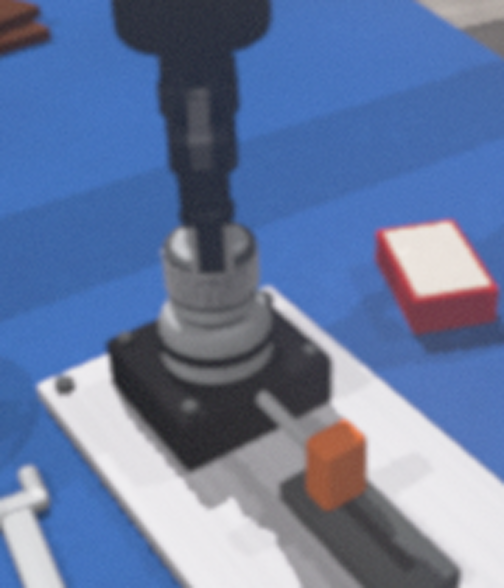

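View pics/wrist8.png

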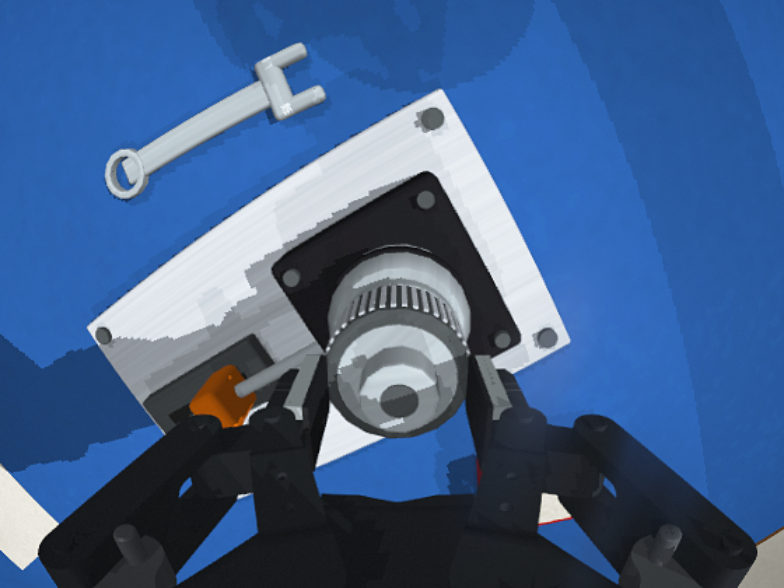

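The side view shows the collar seated low with the post standing clear. The lock grip is still at its end and the bystanders are in place. The hard stop came at z = 0.0883, about 0.8 mm above where I expected home. I'll ease off, turn back a little toward the middle of the keyway, and press again to see if it goes lower.

Request:
{"name": "jog_arm", "arguments": {"plan": [{"tx": 0, "ty": 0, "tz": 0, "twist": 0}, {"tx": 0, "ty": 0, "tz": 0, "twist": 0.04}, {"tx": 0, "ty": 0, "tz": 0, "twist": 0.08}, {"tx": 0, "ty": 0, "tz": 0, "twist": 0.08}]}}

```text
time: 16.08
eef_pos: [0.5138, 0.0019, 0.0887]
eef_rot: [0.209, 0.978, -0.002, 0.003]
force: [-1.8, 0.0, 10.3]
opening: 0.558
```

```bash
python3 - <<'E'
from h import *
delta([.5135,.0025,.087],.1815)
E
```

```text
t 16.08 pos [0.5138 0.0019 0.0887] yaw 1.1495 zax [ 0.0049 -0.0052 -1.    ] F [-1.8091  0.0025 10.3383] T [ 0.1963  0.2245 -0.003 ] op 0.558 j [ 0.0046  0.3261  1.9729 -0.007   0.8377 -1.1403]
DELTA [0.0522 0.0417 0.1717] twist 0.9680467643658677
```

Request:
{"name": "jog_arm", "arguments": {"plan": [{"tx": 0, "ty": 0, "tz": 0.1, "twist": 0}, {"tx": 0, "ty": 0, "tz": 0.2, "twist": 0}, {"tx": 0, "ty": 0, "tz": 0.2, "twist": 0}, {"tx": 0, "ty": 0, "tz": 0.2, "twist": 0}]}}

```text
time: 16.42
eef_pos: [0.5139, 0.0019, 0.0885]
eef_rot: [0.209, 0.978, -0.002, 0.003]
force: [-6.1, 1.1, 29.0]
opening: 0.558
```

```bash
python3 - <<'E'
from h import *
delta([.5135,.0025,.087],.1815)
E
```

```text
t 16.42 pos [0.5139 0.0019 0.0885] yaw 1.1489 zax [ 0.0052 -0.0052 -1.    ] F [-6.1189  1.0564 29.0477] T [0.2067 1.1833 0.0223] op 0.558 j [ 0.0045  0.3265  1.9731 -0.007   0.8369 -1.1398]
DELTA [0.0618 0.0396 0.145 ] twist 0.967426298899988
```

```bash
python3 - <<'E'
from h import *
cs=[capture('side')['frame'].astype(float) for _ in range(4)]
c=capture('side')
now=np.mean(cs,0); now=cv2.resize(now.astype(np.uint8),None,fx=1.4,fy=1.4)[:,:,::-1]
cv2.imwrite('pics/side9.png',now)
ims={k:cv2.imread(f'pics/{k}.png') for k in ['side0','side4','s6','side8','side9']}
p=[.513,.0025]
for z in (.092,.102,.112,.122,.132): print(z,proj(c,[*p,z])*1.4)
row=[]
for k,i in ims.items():
    row.append(cv2.resize(i[270:390,290:372],None,fx=1.9,fy=4.5,interpolation=cv2.INTER_CUBIC))
cv2.imwrite('pics/cmp.png',np.hstack(row))
E
```

```text
0.092 [329.4774 323.9202]
0.102 [328.9096 316.5899]
0.112 [328.3312 309.124 ]
0.122 [327.742  301.5185]
0.132 [327.1416 293.7697]
```

View pics/cmp.png

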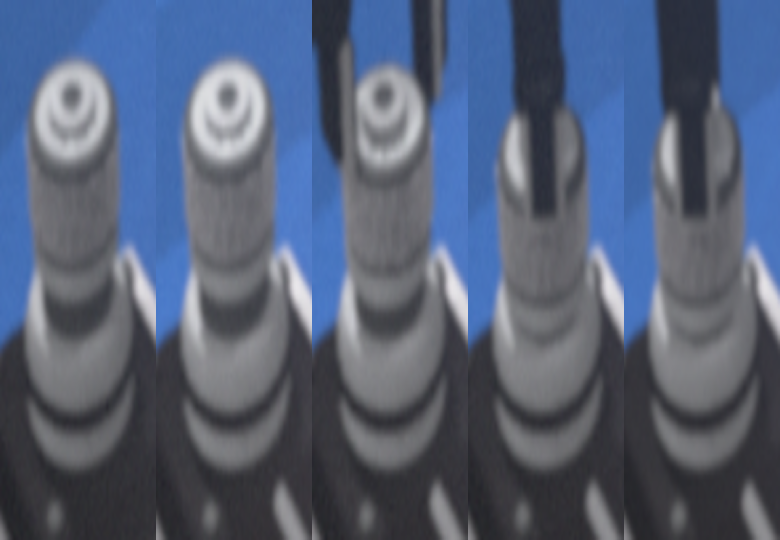

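```bash
python3 - <<'E'
from h import *
I={k:cv2.imread(f'pics/{k}.png',0).astype(float) for k in ['side0','side4','s6','side8','side9']}
from scipy.ndimage import shift
for x0,x1 in [(307,316),(340,350),(309,348)]:
  ref=I['side0'][322-14:338-8, x0:x1]   # bottom groove region of collar
  for k in I:
    if k=='side0': continue
    best=[]
    for d in np.arange(-2,10,.1):
        s=shift(I[k],(-d,0.05*d*0),order=1)
        w=s[308:330,x0:x1]; best.append((np.corrcoef(w.ravel(),I['side0'][308:330,x0:x1].ravel())[0,1],d))
    b=max(best); print(x0,k,'shift px %.1f corr %.3f -> mm %.2f'%(b[1],b[0],b[1]/.74))
E
```

```text
307 side4 shift px -0.1 corr 0.987 -> mm -0.14
307 s6 shift px 0.9 corr 0.863 -> mm 1.22
307 side8 shift px 6.0 corr 0.738 -> mm 8.11
307 side9 shift px 6.0 corr 0.754 -> mm 8.11
340 side4 shift px 0.1 corr 0.985 -> mm 0.14
340 s6 shift px 1.6 corr 0.836 -> mm 2.16
340 side8 shift px 8.9 corr 0.857 -> mm 12.03
340 side9 shift px 8.6 corr 0.897 -> mm 11.62
309 side4 shift px 0.0 corr 0.990 -> mm 0.00
309 s6 shift px 1.1 corr 0.907 -> mm 1.49
309 side8 shift px 7.9 corr 0.835 -> mm 10.68
309 side9 shift px 7.9 corr 0.830 -> mm 10.68
```

Gripping the collar had already pressed it down about 1.5 mm, and the side image puts the total drop at about 10 mm. The stop at 0.0885 is therefore home. I'll do a last check and hand in.

```bash
python3 - <<'E'
from h import *
a=cv2.imread('pics/side0.png',0).astype(float); b=cv2.imread('pics/side9.png',0).astype(float)
for n,(x0,x1,y0,y1) in {'wrench':(200,290,405,540),'box':(405,480,285,352),'reader':(505,588,372,450)}.items():
    print(n,cv2.phaseCorrelate(a[y0:y1,x0:x1].copy(),b[y0:y1,x0:x1].copy()))
c=capture('top'); save(c,'top10')
r=silhouettes('lock_top',capture('side')); print([ (x['conf'],x['position']) for x in r])
s=state(); print(s['time'],s['eef_pos'],s['force'],s['opening'])
hand_in()
E
```

```text
wrench ((-0.05997468832063646, 0.4705978206731345), 1.031191914049493)
box ((0.4993986516822986, 0.1732387923005092), 1.0851516692832759)
reader ((0.02513175526785716, 0.041248079929999903), 0.9824753783793648)
[(0.73, [279.9, 293.7])]
16.8167 [0.5139 0.0019 0.0885] [-8.0062  0.0736 28.3865] 0.5634688641473489
the job is handed in; nothing more can be done
```

I slid the lock grip to its end stop first, then turned and pushed the collar home, and handed the job in at 16.8 s with the collar still held down. `hand_in()` gives no verdict, so what follows is from my own checks.

- **Lock grip:** It slid 46.7 mm toward the spindle and stopped, with the force rising to about 22 N. I released it there, and later pictures showed it still in that place.
- **Collar:** I turned it anticlockwise. The hard stop gave way at about 52° of turn. I carried on to 60°, pushed it down, then turned back to about 55°. At hand-in it was held against a hard stop with about 28 N.
- **Seating depth:** The arm's own travel was only 8.4 mm of the expected 10 mm. Pictures showed that gripping had already pressed the collar down about 1.5 mm. Image comparison put the total drop at about 10.7 mm, but the two narrower strips gave 8.1 and 12.0 mm, so that figure is rough. Pressing again at a second angle reached the same stop within 0.2 mm.
- **Forces:** Wrist force peaked at 42.5 N for a moment while seating the collar. That was carried through the gripped fingers, not the arm or gripper body, and is well under the 120 N limit.
- **Bystanders:** The wrench, red box and card reader shifted by no more than 0.5 px between the first and last side pictures, which is noise or a shadow change.

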